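# Level the carving stand and pin it

## Robot

A 7-joint arm with a two-finger parallel gripper is mounted at the origin on the work surface. World frame = base frame: x ahead of the robot, y to its left, z up, the work surface at z = 0. Lengths are in mm, angles in rad, forces in N, time in s.
With the tool pointing down it reaches from about 400 to 875 mm from the base axis. Payload 4.4 kg.
Tool frame: the origin (TCP) lies at the very end of the fingers, on their centre line; the grasp point (between the pads) lies 19 mm behind it; z points along the fingers, y is the direction in which the jaws open and shut (so a half turn about z gives the same grasp; the last joint's range is limited). The gripper opens to 85 mm and grips with 20 to 120 N. Pads are 22 mm wide; open, the fingers measure 114 mm over their backs; the gripper's body (76 mm by 85 mm) begins 54 mm behind the grasp point. The pads swing forward as they close: fully open they stand 13 mm farther back than shut.
Start: joints at [-1.193, 0.628, 0.038, 1.517, -0.027, 0.996, -0.02], TCP at [279.073, 587.057, 231.313] pointing down, gripper open.
Joint ranges: [-3.06, 3.06], [-0.37, 2.12], [-1.25, 1.32], [0.18, 2.47], [-1.1, 4.24], [0.23, 1.98], [-2.94, 2.94]. Speed limits (rad/s): [2.57, 2.57, 3.14, 3.14, 3.14, 3.14, 3.14].

## Interface

Orientations are given as [roll, pitch, yaw] about the fixed x, y, z axes, in that order (R = Rz(yaw) Ry(pitch) Rx(roll)).
In Python, from cell import ctrl gives the robot as it stands.
- The arm moves only by the shell command python3 -m pendant 'ROWS'. ROWS is JSON, a list of rows, each a list of 7 numbers: the shift along the world's x, y, z in m, then the turn, a rotation vector about the world's x, y, z in rad, then the opening, from -1 (shut) to 1 (fully open). A call has 1 to 8 rows; each row is the pose to reach, as a shift and turn from the pose commanded when the call began; what a row does not reach only later rows make up. A row lasts 1/10 s, in which the tool goes at most 50 mm and 8.59 degrees, less where a joint would pass 70% of its speed; a pose out of reach is approached as far as the arm can. A call with a gripper value outside its range is refused whole. The fingers move at their own pace and stop on an object; the grip force is fixed at half the most. Time passes only in rows, so rows that repeat a pose let the fingers close. It gives the time, the measured TCP pose, the force and the opening at its end, in the units of the state.
- ctrl.read_state(): the state, without advancing time (a new reading comes with each control period).
- ctrl.get_image(name): name is "scene" or "top" or "wrist"; returns the picture (420x560x3 uint8, blue, green, red); there is no depth.
- ctrl.get_calibration(name): a dict with "fx", "fy", "cx", "cy" (pixels), "R" (3x3) and "t" (3): a world point X has camera coordinates R X + t. Camera axes: x right, y down, z forward; pixel columns grow to the right and rows downward; lengths in mm; the calibration is good to about 2 mm. The wrist camera is an equidistant fisheye: a pixel r from the principal point sees the ray r / f radians off the axis. A picture is of the moment at which its call begins: read the wrist's pose just before it. get_calibration takes no time and is no camera call; for the wrist camera it gives the pose at the moment of the call.
- ctrl.finish_job(): hands the job in, once; it reports no verdict.
The state is a dict: "clock": time; "qpos": joint angles; "qd": joint speeds; "tau": joint torques, N m; "eef_pos": TCP position; "tool_rot": TCP orientation; "force": force on the tool from outside, world axes, zero at the start; "torque": the same for the moment, N m; "width": finger opening in mm.
Only numpy, scipy, OpenCV 4.12 (cv2) and the standard library are available. Lean on these libraries where they do the work, as an engineer would, in place of code of your own. Each camera call takes 0.05 s, during which the arm holds its last target. There are 200 camera calls.

## Task

On the carving stand, swing the tilted board down until it lies level against its stop (its raised paddle is there to push on). Then take the steel locking pin with the round head from the tool rack and put it, point down, fully home through the stand's funnel so that it locks the board, and let go of it.

Things in the scene. Friction and masses are not known exactly. Their poses are not given: they have to be found in the camera images.
- cradle (a joint): Tilt in rad of the carving board (plywood 160 x 200 mm, half-carved mask clamped on it) about its level trunnion axis, 125 mm above the table. 0: level, on a firm stop; positive: paddle edge raised. Starts at 0.55 to 0.85. Stiff bearing: it stays where it is left; pressing the paddle down takes 3 to 6 N.
- paddle (a point): Press point on the wooden paddle (36 mm wide, 16 thick) that sticks out 72 mm from the board edge nearest the robot: on its upper face, mid-width, 17 mm from the free end; 135 mm from the trunnion axis along the face and 7 mm above it square to the face. 132 mm above the table when level. Axes turn with the board: x towards the trunnion axis, y along it away from the funnel, z out of the face.
- guide_mouth (a point): Mouth centre of the square steel funnel at one end of the stand, 233 mm above the table. z up, y along the trunnion axis towards the board, x level, away from the paddle's side. Mouth 45 mm wide, narrowing over 14 mm to a 17 mm square throat 30 mm long; below it a wheel whose 20 mm slot lines up only at level. Pin home: its centre is about 16 mm below this point; blocked: 9 mm above.
- pin_mid (a point): Centre (half-way up) of the locking pin, bare steel, 114 mm long: shaft 14 mm dia. and 68 long with tapered tip, collar 34 dia. x 6, round head 24 dia. x 40 on top. z points to the head. Head middle 37 mm above this point, collar top 17 above, tip 57 below. Stands in one of 3 holes, 75 mm apart, of an 80 mm high wooden rack, collar on top; beside it a wood-handled gouge and a dark headless punch.
Mind the look-alikes: they are no part of the job. What is shaped like the part that bears pin_mid but purple or turquoise is not meant.

How it is judged (in metres and radians):
On the way, in this order (a step that is already met when the one before it is completed fails the run):
1. the board is level, the pin not yet in the funnel (value of joint cradle below 0.14 rad and horizontal distance between pin_mid and guide_mouth above 0.03 m), for 0.2 s.
2. the pin is home in the funnel and the board still level (value of joint cradle below 0.14 rad and z of pin_mid in the frame of guide_mouth below -0.008 m and horizontal distance between pin_mid and guide_mouth below 0.012 m and angle between pin_mid's own z axis and vertical below 0.2 rad), for 0.2 s.
At the end, for the whole second after the job is handed in: The board is level within 8 degrees, and the locking pin stands released and upright (within 11 degrees) in the funnel, within 12 mm of its axis and with its centre at least 8 mm below the mouth (fully home is about 16 mm below), so that it is in the wheel's slot (all of step 2); the robot touches nothing.
It also fails if it takes over 54 s, if anything falls off the work surface, if the arm or the gripper's body presses on something with over 40 N, if the wrist force passes 120 N, or if a joint passes its speed limit or range.

## Working session

There is one attempt and no reset: what is moved stays moved. The work goes in short steps, Python scripts to look and compute and a shell command to move; the robot and the scene stay as the last step left them, time stands still between calls to the robot, and variables do not carry over. Pictures are saved under pics/ and viewed, about 8 in all and at most 12, crops included, and the job is handed in when it is done.

```bash
mkdir -p pics; ls
python3 - <<'E'
from cell import ctrl
import cv2,numpy as np
for n in ["scene","top"]:
    im=ctrl.get_image(n); cv2.imwrite(f"pics/{n}0.png",im)
    c=ctrl.get_calibration(n); print(n,{k:np.round(v,3).tolist() for k,v in c.items()})
s=ctrl.read_state(); print(s['clock'],s['eef_pos'],s['tool_rot'],s['width'])
E
```

```text
pics
scene {'fx': 484.121, 'fy': 484.121, 'cx': 277.191, 'cy': 207.715, 'R': [[0.683, 0.731, -0.007], [0.424, -0.403, -0.811], [-0.595, 0.551, -0.585]], 't': [-295.141, -119.539, 1505.884]}
top {'fx': 436.292, 'fy': 436.292, 'cx': 279.888, 'cy': 209.908, 'R': [[-0.016, -1.0, -0.002], [-0.995, 0.016, -0.096], [0.096, 0.001, -0.995]], 't': [-62.315, 531.197, 1206.351]}
0.1 [278.78033312 586.56627378 230.48355429] [-3.13990406e+00 -4.61195684e-05  2.69781730e+00] 85.49942423936594
```

View pics/scene0.png

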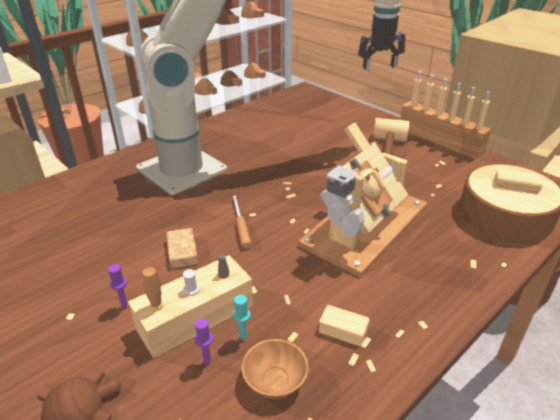

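View pics/top0.png

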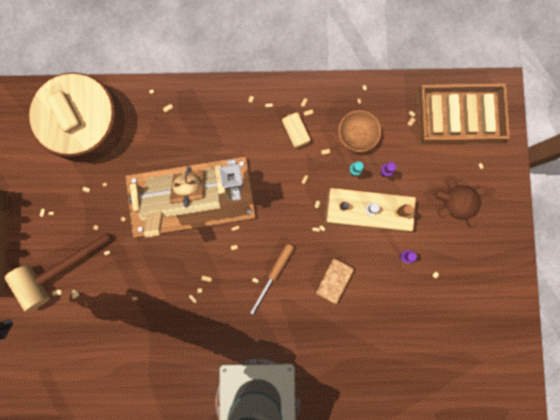

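Candidates for the pin, as scene pixels: steel head in the rack's middle hole (190,282), top view (374,209). The others are the gouge (152,285), the dark punch (223,265), purple look-alikes (118,280) and (204,335), and a turquoise one (241,312). I choose the steel one and check it in a close crop together with the stand.

Run:
```python
import cv2,numpy as np
t=cv2.imread("pics/top0.png");s=cv2.imread("pics/scene0.png")
a=cv2.resize(t[150:245,120:260],None,fx=2.8,fy=2.8,interpolation=2)
b=cv2.resize(t[180:240,320:425],None,fx=3.7,fy=3.7,interpolation=2)
c=cv2.resize(s[115:270,295:435],None,fx=2,fy=2,interpolation=2)
d=cv2.resize(s[240:345,125:260],None,fx=2.8,fy=2.8,interpolation=2)
o=np.zeros((600,800,3),np.uint8)
for im,(x,y) in zip((a,b,c,d),((0,0),(400,0),(0,280),(400,280))):
    im=im[:600-y,:400 if x else 390]; o[y:y+im.shape[0],x:x+im.shape[1]]=im
cv2.imwrite("pics/crop1.png",o)
```

```text
(no output)
```

View pics/crop1.png

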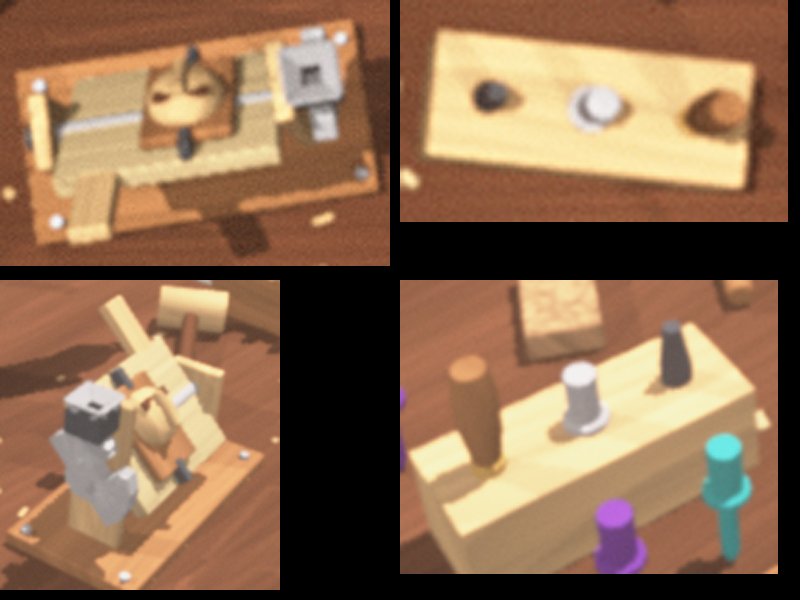

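Top crop: the funnel mouth is at about (231,176) and the paddle's free end at about (151,232). The steel pin's head top is at about (375,208). Scene crop: the steel collared pin in the middle hole is confirmed; head top (188.6,272), funnel mouth (342.5,175), paddle end (350.5,126).

```bash
cat > h.py <<'E'
from cell import ctrl
import numpy as np
def ray(n,p,c=None):
    c=c or ctrl.get_calibration(n); R=np.array(c['R']);t=np.array(c['t'])
    x,y=(p[0]-c['cx'])/c['fx'],(p[1]-c['cy'])/c['fy']
    if n=='wrist':
        r=np.hypot(x,y); s=np.sin(r)/r if r>1e-9 else 1; d=np.array([x*s,y*s,np.cos(r)])
    else: d=np.array([x,y,1.])
    d=R.T@d; return -R.T@t,d/np.linalg.norm(d)
def onz(n,p,z,c=None):
    o,d=ray(n,p,c); return o+d*(z-o[2])/d[2]
def tri(rays):
    A=sum(np.eye(3)-np.outer(d,d) for o,d in rays); b=sum((np.eye(3)-np.outer(d,d))@o for o,d in rays)
    X=np.linalg.solve(A,b); return X,[round(float(np.linalg.norm(np.cross(X-o,d))),1) for o,d in rays]
E
python3 - <<'E'
from h import *
np.set_printoptions(precision=1,suppress=True)
print("pin top",onz('top',(375.1,208.1),126),onz('scene',(188.6,272.1),126),tri([ray('top',(375.1,208.1)),ray('scene',(188.6,272.1))]))
print("collar",onz('top',(373.2,209.2),86))
print("funnel",onz('top',(231.1,175.7),233),onz('scene',(342.5,175),233),tri([ray('top',(231.1,175.7)),ray('scene',(342.5,175))]))
pe=tri([ray('top',(151.4,232.1)),ray('scene',(350.5,126))]);print("paddle end",pe)
P=[onz('top',(120+x/2.8,150+y/2.8),15) for x,y in((17,72),(355,20),(38,243),(380,188))]
print(P); d=(P[0]-P[1]+P[2]-P[3]); print("yaw of y axis",np.degrees(np.arctan2(d[1],d[0])))
R=[onz('top',(400*0+320+(x-400)/3.7,180+y/3.7),80) for x,y in((437,30),(755,64),(428,157),(746,188))]
d=R[0]-R[1]+R[2]-R[3];print("rack",R,np.degrees(np.arctan2(d[1],d[0])))
E
```

```text
pin top [ 521.2 -317.7  126. ] [ 518.7 -317.3  126. ] (array([ 520.7, -317.8,  127.7]), [0.6, 0.6])
collar [ 522.2 -321.2   86. ]
funnel [593.2  43.  233. ] [598.6  37.5 233. ] (array([594. ,  43.5, 228.4]), [0.1, 0.1])
paddle end (array([462.1, 228.6, 234.5]), [1.1, 1.1])
[array([636.9, 369.3,  15. ]), array([685.4,  22.1,  15. ]), array([461.3, 344.9,  15. ]), array([511.6,  -1.7,  15. ])]
yaw of y axis 98.10203157471123
rack [array([ 582. , -207.6,   80. ]), array([ 553.2, -439.1,   80. ]), array([ 489. , -198.5,   80. ]), array([ 462.8, -428.5,   80. ])] 83.19646715424234
```

Geometry is consistent: tilt about 0.77 rad, press point about (473,230,224), pin top at (521,-318), funnel at (594,43). Moving above the paddle with the gripper shut.

```bash
python3 -m pendant '[[0,0,0.05,0,0,0,-1],[0.2,-0.356,0.05,0,0,0,-1],[0.2,-0.356,0.05,0,0,0,-1],[0.2,-0.356,0.05,0,0,0,-1],[0.2,-0.356,0.05,0,0,0,-1],[0.2,-0.356,0.05,0,0,0,-1],[0.2,-0.356,0.05,0,0,0,-1],[0.2,-0.356,0.05,0,0,0,-1]]'; python3 -m pendant '[[0,0,0,0,0,0,-1]]'
python3 - <<'E'
from h import *
s=ctrl.read_state();print(s['clock'],s['eef_pos'],s['tool_rot'],s['force'])
E
```

```text
clock: 0.9
eef_pos: [450.9, 279.9, 281.1]
tool_rot: [-3.141, -0.0, 2.698]
force: [0.7, 0.1, 0.2]
width: -0.2
clock: 1.0
eef_pos: [454.7, 273.2, 281.3]
tool_rot: [-3.138, 0.004, 2.685]
force: [0.2, 0.1, -0.1]
width: -0.3
1.0 [454.68497371 273.2449793  281.32119765] [-3.13802743  0.00407182  2.68489392] [ 0.15309324  0.12758598 -0.09872976]
```

```bash
python3 -m pendant '[[0.024,-0.042,0,0,0,0,-1],[0.024,-0.042,-0.03,0,0,0,-1],[0.024,-0.042,-0.045,0,0,0,-1],[0.024,-0.042,-0.045,0,0,0,-1]]'
python3 - <<'E'
from h import *
import cv2
im=ctrl.get_image('scene');im2=ctrl.get_image('top')
o=np.zeros((400,800,3),np.uint8)
o[:,:400]=cv2.resize(im[70:270,270:470],(400,400));o[:,400:]=cv2.resize(im2[110:260,110:260],(400,400))
cv2.imwrite('pics/p2.png',o)
E
```

```text
clock: 1.4
eef_pos: [473.5, 238.9, 234.4]
tool_rot: [-3.138, -0.002, 2.697]
force: [0.2, 0.4, 0.3]
width: -0.1
```

View pics/p2.png

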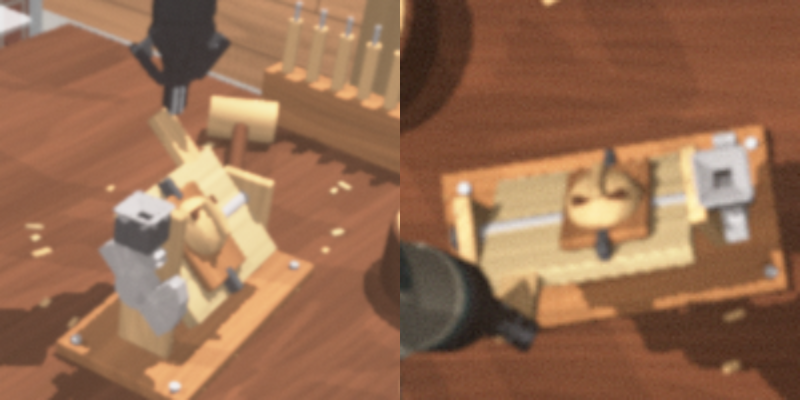

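Run:
```python
from h import *
s=ctrl.read_state();print(s['eef_pos'])
for n in('top','scene'):
    c=ctrl.get_calibration(n);R=np.array(c['R'])
    for X in (s['eef_pos'],[462.1,228.6,234.5],[473.4,230,223.6]):
        v=R@np.array(X)+c['t'];print(n,c['fx']*v[0]/v[2]+c['cx'],c['fy']*v[1]/v[2]+c['cy'])
```

```text
[474.29447793 240.22874995 236.36854907]
top 146.59600269917635 227.22519152287794
top 151.75623711027768 232.41486597575002
top 152.58366601556537 227.8391759659431
scene 357.76473598219553 125.37915212753983
scene 350.96381905336887 125.92247944814032
scene 354.4340851782482 131.13466926597016
```

```bash
python3 -m pendant '[[0.004,-0.010,0,0,0,0,-1],[0.004,-0.010,-0.003,0,0,0,-1],[0.001,-0.010,-0.010,0,0,0,-1],[-0.002,-0.011,-0.018,0,0,0,-1],[-0.010,-0.012,-0.029,0,0,0,-1],[-0.019,-0.013,-0.040,0,0,0,-1],[-0.025,-0.014,-0.052,0,0,0,-1],[-0.030,-0.015,-0.064,0,0,0,-1]]'; python3 -m pendant '[[-0.003,0,-0.010,0,0,0,-1],[-0.006,0,-0.020,0,0,0,-1],[-0.007,-0.001,-0.030,0,0,0,-1],[-0.008,-0.001,-0.037,0,0,0,-1],[-0.008,-0.001,-0.041,0,0,0,-1],[-0.008,-0.001,-0.041,0,0,0,-1]]'
```

```text
clock: 2.3
eef_pos: [445.5, 225.6, 172.2]
tool_rot: [3.139, 0.002, 2.698]
force: [2.8, 0.3, 2.9]
width: -0.1
clock: 2.9
eef_pos: [435.9, 224.2, 132.0]
tool_rot: [-3.141, -0.001, 2.698]
force: [-1.3, 0.4, 13.7]
width: -0.1
```

```bash
python3 -m pendant '[[0,0,-0.002,0,0,0,-1],[0,0,-0.002,0,0,0,-1],[0,0,-0.002,0,0,0,-1]]';  python3 -m pendant '[[0,0,0.05,0,0,0,-1],[0,0,0.1,0,0,0,-1],[0,0,0.15,0,0,0,-1],[0,0,0.2,0,0,0,-1],[0,0,0.2,0,0,0,-1]]'
```

```text
clock: 3.2
eef_pos: [435.9, 224.2, 131.9]
tool_rot: [3.141, -0.001, 2.698]
force: [-5.9, -1.4, 33.4]
width: -0.1
clock: 3.7
eef_pos: [438.6, 225.2, 334.9]
tool_rot: [3.133, 0.005, 2.698]
force: [1.0, -0.1, -0.2]
width: -0.1
```

```bash
python3 -m pendant '[[0.04,-0.27,0,0,0,-0.63,1],[0.04,-0.27,0,0,0,-0.63,1],[0.04,-0.27,0,0,0,-0.63,1],[0.04,-0.27,0,0,0,-0.63,1],[0.04,-0.27,0,0,0,-0.63,1],[0.04,-0.27,0,0,0,-0.63,1],[0.04,-0.27,0,0,0,-0.63,1]]';python3 -m pendant '[[0.042,-0.272,-0.05,0,0,-0.62,1],[0.042,-0.272,-0.05,0,0,-0.62,1],[0.042,-0.272,-0.05,0,0,-0.62,1],[0.042,-0.272,-0.05,0,0,-0.62,1],[0.042,-0.272,-0.05,0,0,-0.62,1],[0.042,-0.272,-0.05,0,0,-0.62,1],[0.042,-0.272,-0.05,0,0,-0.62,1],[0.042,-0.272,-0.05,0,0,-0.62,1]]';python3 -m pendant '[[0,0,-0.05,0,0,0,1],[0,0,-0.05,0,0,0,1],[0,0,-0.05,0,0,0,1]]'
python3 - <<'E'
from h import *
import cv2,json
s=ctrl.read_state();c=ctrl.get_calibration('wrist');im=ctrl.get_image('wrist');cv2.imwrite('pics/w1.png',im)
json.dump({k:np.array(v).tolist() for k,v in c.items()},open('w1.json','w'))
print(s['eef_pos'],s['tool_rot'])
X=np.array([521,-318,126.]);v=np.array(c['R'])@X+c['t'];th=np.arccos(v[2]/np.linalg.norm(v));r=c['fx']*th/np.hypot(v[0],v[1]);print('pred',c['cx']+v[0]*r,c['cy']+v[1]*r)
E
```

```text
clock: 4.4
eef_pos: [475.1, -50.2, 328.2]
tool_rot: [-3.138, -0.0, 2.06]
force: [-0.3, 0.9, 1.1]
width: 85.3
clock: 5.2
eef_pos: [518.0, -316.4, 277.7]
tool_rot: [-3.138, -0.003, 1.448]
force: [0.4, 1.3, 0.3]
width: 85.3
clock: 5.5
eef_pos: [518.5, -315.6, 229.2]
tool_rot: [-3.139, -0.002, 1.45]
force: [-0.5, 0.3, 0.6]
width: 85.7
[ 518.53093968 -315.61496303  229.2107111 ] [-3.13936000e+00 -2.27571125e-03  1.45011383e+00]
pred 281.01849098135324 208.03208291484293
```

View pics/w1.png

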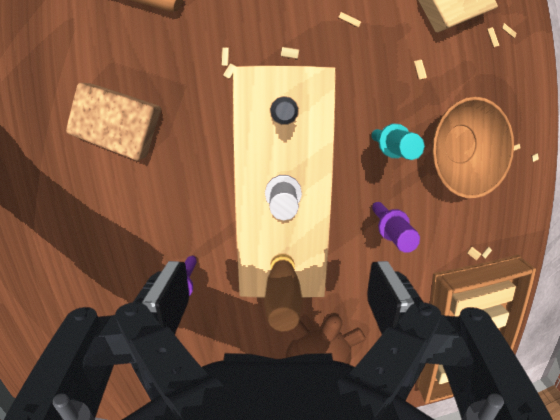

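The wrist picture shows the steel head top at (284,206) and its collar at (283.5,194). The punch is at (285,110), the gouge at (283,300), and the jaws open clear of both.

Run:
```python
from h import *
import json,cv2
c=json.load(open('w1.json'))
im=cv2.imread('pics/w1.png').astype(int)[185:225,262:306]
m=((im.min(2)>205)).astype(np.uint8); ys,xs=np.nonzero(m); print(xs.min()+262,xs.max()+262,ys.min()+185,ys.max()+185)
print(onz('wrist',(284,206),126,c),onz('wrist',(283.5,194),86,c))
```

```text
265 300 185 219
[ 523.55240175 -316.60035479  126.        ] [ 523.6574948  -317.60230788   86.        ]
```

```bash
python3 -m pendant '[[0.004,-0.002,-0.03,0,0,0,1],[0.004,-0.002,-0.07,0,0,0,1],[0.004,-0.002,-0.11,0,0,0,1],[0.004,-0.002,-0.13,0,0,0,1],[0.004,-0.002,-0.136,0,0,0,1],[0.004,-0.002,-0.136,0,0,0,1],[0.004,-0.002,-0.136,0,0,0,1]]';  python3 -m pendant '[[0,0,0,0,0,0,-1],[0,0,0,0,0,0,-1],[0,0,0,0,0,0,-1],[0,0,0,0,0,0,-1],[0,0,0,0,0,0,-1],[0,0,0,0,0,0,-1],[0,0,0,0,0,0,-1],[0,0,0,0,0,0,-1]]'
```

```text
clock: 6.25
eef_pos: [523.9, -320.9, 95.5]
tool_rot: [3.138, 0.001, 1.448]
force: [0.3, -1.0, -0.5]
width: 85.6
clock: 7.05
eef_pos: [522.5, -320.2, 93.8]
tool_rot: [3.141, -0.0, 1.448]
force: [-1.1, 1.2, 6.2]
width: 22.6
```

```bash
python3 -m pendant '[[0,0,0.02,0,0,0,-1],[0,0,0.06,0,0,0,-1],[0,0,0.10,0,0,0,-1],[0,0,0.14,0,0,0,-1],[0,0,0.18,0,0,0,-1],[0,0,0.22,0,0,0,-1],[0,0,0.255,0,0,0,-1],[0,0,0.255,0,0,0,-1]]'; python3 -m pendant '[[0.01,0.04,0,0,0,0,-1],[0.02,0.08,0,0,0,0,-1],[0.03,0.12,0,0,0,0,-1],[0.035,0.16,0,0,0,0,-1],[0.04,0.2,0,0,0,0,-1],[0.045,0.24,0,0,0,0,-1],[0.05,0.27,0,0,0,0,-1],[0.05,0.27,0,0,0,0,-1]]'
python3 - <<'E'
from h import *
import cv2
s=ctrl.read_state();print(s['eef_pos'],s['tool_rot'],s['width'])
a=ctrl.get_image('scene');b=ctrl.get_image('top')
cv2.imwrite('pics/s3.png',a);cv2.imwrite('pics/t3.png',b)
o=np.zeros((500,800,3),np.uint8)
o[:,:400]=cv2.resize(a[20:270,250:450],(400,500));o[:375,400:]=cv2.resize(b[90:240,130:290],(400,375))
cv2.imwrite('pics/p3.png',o)
E
```

```text
clock: 7.85
eef_pos: [524.2, -321.9, 352.9]
tool_rot: [3.134, 0.004, 1.448]
force: [0.7, -0.6, -3.1]
width: 22.7
clock: 8.65
eef_pos: [572.5, -42.6, 345.6]
tool_rot: [-3.137, -0.004, 1.457]
force: [-0.3, -0.2, -3.0]
width: 22.6
[572.50624565 -42.63738694 345.63427988] [-3.13731771 -0.00404682  1.45714967] 22.558125219512075
```

View pics/p3.png

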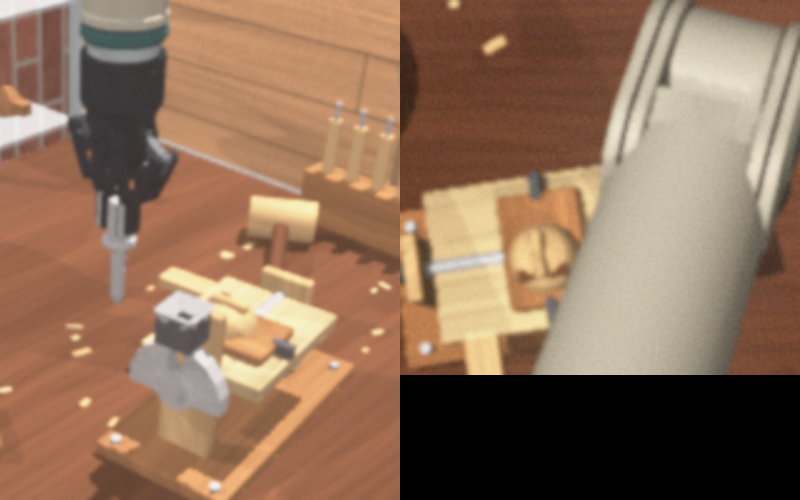

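The board is level. The pin hangs upright in the jaws, with its tip at scene (309,169). Now the funnel seen from the wrist.

Run:
```python
from h import *
import cv2,json
s=ctrl.read_state();c=ctrl.get_calibration('wrist');im=ctrl.get_image('wrist');cv2.imwrite('pics/w2.png',im)
json.dump({k:np.array(v).tolist() for k,v in c.items()},open('w2.json','w'))
print(s['eef_pos'],s['tool_rot'])
for X in ([593.5,42.5,233],[572.5,-42.6,346-80]):
  v=np.array(c['R'])@X+c['t'];th=np.arccos(v[2]/np.linalg.norm(v));r=c['fx']*th/np.hypot(v[0],v[1]);print('pred',c['cx']+v[0]*r,c['cy']+v[1]*r)
```

```text
[571.68253375 -49.19189695 346.46947553] [-3.13832362e+00  7.60274288e-04  1.44983690e+00]
pred 291.4526167935758 85.74544478945067
pred 277.6610757281167 205.76972582379526
```

View pics/w2.png

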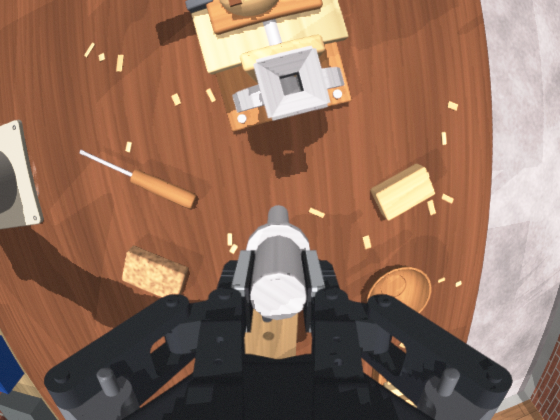

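Run:
```python
from h import *
import json
np.set_printoptions(precision=1,suppress=True)
c=json.load(open('w2.json'))
for p,z in(((292.8,84.2),233),((292,85.5),219),((277.5,211),265),((278,243),339),((277,300),378.5)): print(p,onz('wrist',p,z,c))
```

```text
(292.8, 84.2) [594.7  43.6 233. ]
(292, 85.5) [594.6  43.5 219. ]
(277.5, 211) [571.9 -46.9 265. ]
(278, 243) [573.3 -39.5 339. ]
(277, 300) [572.  -47.5 378.5]
```

```bash
python3 -m pendant '[[0.0115,0.045,0,0,0,0,-1],[0.0225,0.0905,0,0,0,0,-1],[0.0225,0.0905,-0.01,0,0,0,-1],[0.0225,0.0905,-0.015,0,0,0,-1],[0.0225,0.0905,-0.015,0,0,0,-1],[0.0225,0.0905,-0.015,0,0,0,-1]]'
python3 - <<'E'
from h import *
import cv2,json
s=ctrl.read_state();c=ctrl.get_calibration('wrist');im=ctrl.get_image('wrist')
json.dump({k:np.array(v).tolist() for k,v in c.items()},open('w3.json','w'))
a=ctrl.get_image('scene')
o=np.zeros((560,800,3),np.uint8)
o[:450,:400]=cv2.resize(im[130:310,200:360],(400,450));o[:,400:]=cv2.resize(a[80:220,290:390],(400,560))
cv2.imwrite('pics/p4.png',o)
print(s['eef_pos'],s['tool_rot'],s['force'],s['width'])
E
```

```text
clock: 9.4
eef_pos: [594.8, 37.9, 333.4]
tool_rot: [-3.141, 0.001, 1.444]
force: [-0.6, 0.8, -3.6]
width: 22.5
[594.76368611  37.85943019 333.39345893] [-3.14149866e+00  1.09376147e-03  1.44399127e+00] [-0.59551906  0.75262126 -3.63754711] 22.464861739091116
```

View pics/p4.png

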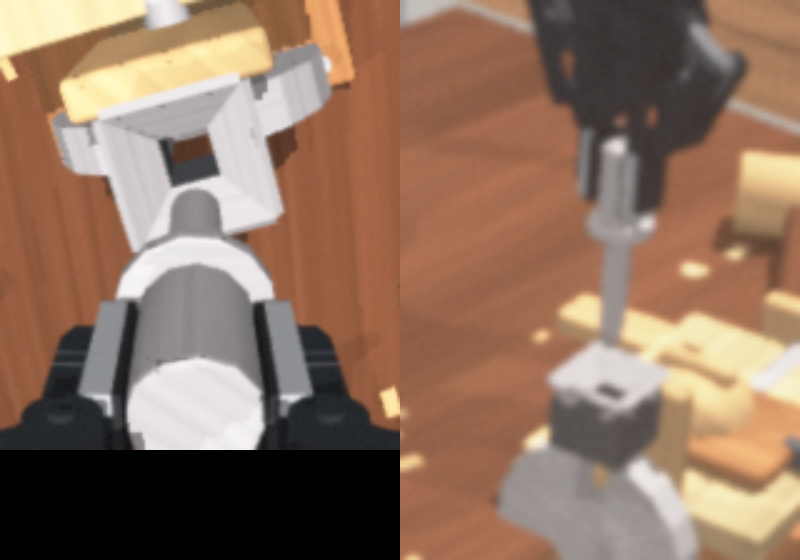

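Run:
```python
from h import *
import json
np.set_printoptions(precision=1,suppress=True)
c=json.load(open('w3.json'))
for p,z in(((189.5,165.5),233),((193,162),219),((195,203),251.6),((196,425),365.6)): print(p,onz('wrist',(200+p[0]/2.5,130+p[1]/2.5),z,c))
```

```text
(189.5, 165.5) [594.7  46.1 233. ]
(193, 162) [595.4  43.2 219. ]
(195, 203) [595.6  39.8 251.6]
(196, 425) [595.6  39.6 365.6]
```

```bash
python3 -m pendant '[[-0.0005,0.0045,0,0,0,0,-1],[-0.0005,0.0045,-0.01,0,0,0,-1],[-0.0005,0.0045,-0.02,0,0,0,-1],[-0.0005,0.0045,-0.028,0,0,0,-1],[-0.0005,0.0045,-0.035,0,0,0,-1],[-0.0005,0.0045,-0.042,0,0,0,-1],[-0.0005,0.0045,-0.049,0,0,0,-1],[-0.0005,0.0045,-0.055,0,0,0,-1]]'
```

```text
clock: 10.3
eef_pos: [594.6, 44.2, 277.8]
tool_rot: [3.141, 0.001, 1.447]
force: [-0.3, -2.5, -1.5]
width: 22.4
```

```bash
python3 -m pendant '[[0,0,-0.006,0,0,0,-1],[0,0,-0.012,0,0,0,-1],[0,0,-0.018,0,0,0,-1],[0,0,-0.023,0,0,0,-1],[0,0,-0.023,0,0,0,-1]]'; python3 -m pendant '[[0,0,-0.004,0,0,0,-1],[0,0,-0.008,0,0,0,-1],[0,0,-0.012,0,0,0,-1],[0,0,-0.012,0,0,0,-1]]'
```

```text
clock: 10.8
eef_pos: [594.4, 44.3, 254.4]
tool_rot: [-3.141, 0.001, 1.447]
force: [1.0, -3.0, -5.3]
width: 22.4
clock: 11.2
eef_pos: [594.6, 44.3, 242.8]
tool_rot: [3.141, 0.001, 1.447]
force: [0.6, -4.5, -5.1]
width: 22.4
```

```bash
python3 -m pendant '[[0,0,-0.001,0,0,0,-1],[0,0,-0.002,0,0,0,-1],[0,0,-0.002,0,0,0,-1]]'; python3 -m pendant '[[0,0,0,0,0,0,-0.3],[0,0,0,0,0,0,0],[0,0,0,0,0,0,1],[0,0,0,0,0,0,1],[0,0,0,0,0,0,1],[0,0,0,0,0,0,1],[0,0,0,0,0,0,1]]'; python3 -m pendant '[[0,0,0.03,0,0,0,1],[0,0,0.07,0,0,0,1],[0,0,0.12,0,0,0,1],[0,0,0.12,0,0,0,1],[0,0,0.12,0,0,0,1]]'
python3 - <<'E'
from h import *
import cv2,json
c=ctrl.get_calibration('wrist');im=ctrl.get_image('wrist');a=ctrl.get_image('scene')
json.dump({k:np.array(v).tolist() for k,v in c.items()},open('w4.json','w'))
o=np.zeros((560,800,3),np.uint8)
o[:500,:400]=cv2.resize(im[110:310,200:360],(400,500));o[:,400:]=cv2.resize(a[80:220,290:390],(400,560))
cv2.imwrite('pics/p5.png',o)
E
```

```text
clock: 11.5
eef_pos: [594.6, 44.2, 242.0]
tool_rot: [3.141, 0.0, 1.447]
force: [-1.4, -4.7, 2.5]
width: 22.4
clock: 12.2
eef_pos: [594.5, 45.0, 241.3]
tool_rot: [-3.142, -0.0, 1.448]
force: [0.2, -0.8, -1.0]
width: 85.8
clock: 12.7
eef_pos: [595.0, 44.8, 362.5]
tool_rot: [3.139, -0.001, 1.448]
force: [0.0, 0.6, -1.2]
width: 85.3
```

View pics/p5.png

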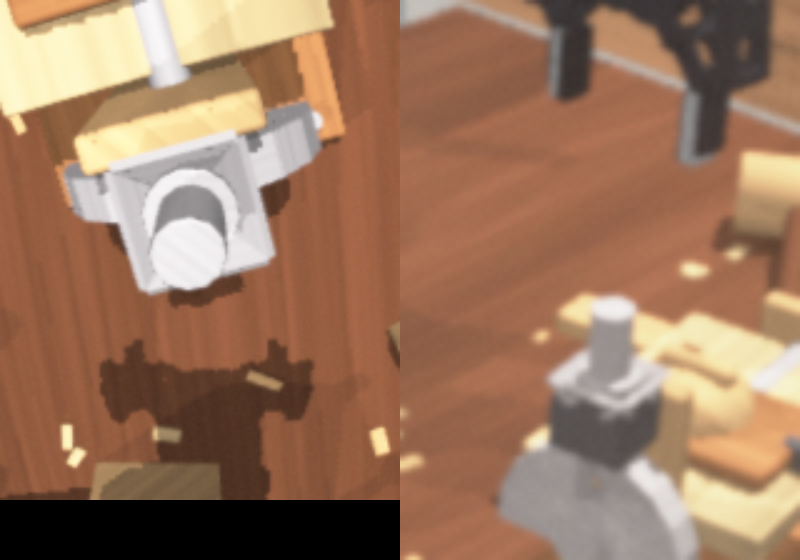

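The pin stands upright with its collar down inside the mouth, the board is level and the gripper is clear. One numeric check, then I hand in.

Run:
```python
from h import *
import json
c=json.load(open('w4.json'))
X,e=tri([ray('wrist',(275.2,212),c),ray('scene',(343.25,156.75))]);print("head top",X,e,"(home: z=274)")
print("by wrist at 274",onz('wrist',(275.2,212),274,c))
if abs(X[2]-274)<7: print(ctrl.finish_job())
```

```text
head top [592.85176517  43.44914067 272.65142947] [0.8, 0.8] (home: z=274)
by wrist at 274 [593.60283362  44.36602517 274.        ]
the job is handed in; nothing more can be done
None
```

I pressed the board down by its paddle until it met its stop. I then took the steel pin from the rack's middle hole, lowered it through the funnel, let go of it, and handed the job in at about 13 s on the clock. No verdict was reported.

- **Board:** at the stop the push force rose to 33 N with the TCP at 132 mm and no further travel. The later pictures show the board still level.
- **Pin:** the last check put the head top at (593, 43, 273) mm, against 274 mm expected for fully home. That is within about 2 mm of the funnel axis I measured (594.5, 44). The last picture shows the pin upright with its collar inside the mouth.
- **Gripper:** it is open and about 120 mm above where it let go, touching nothing.

No check failed. The only disagreement was 2 to 3 mm between funnel positions from different views, and the pin went in regardless, with side forces under 5 N.

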